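# Put the sanding block away under its sprung dust cover

## Task

Put the sanding block away in its dust dock: with one fingertip press down the long bar beside the lane and keep it down, so that the sprung cover stays open, while the other fingertip pushes the block along the lane, under the cover, fully home against the back stop; then let the cover spring shut behind it. Only press and push: never lift the block, and do not let the cover come down on it on the way. Leave the tin, the piece of lead came and the piece of glass where they are.

Things in the scene. Friction and masses are not known exactly. Their poses are not given: they have to be found in the camera images.
- dock: Fixed plywood dock with a straight lane along its x axis; the base spans x -168 to +120 mm, y -45 to +33 mm. Origin: on the bench top (z = 0), mid-lane, below the cover's front lip (the mouth). x is the push direction, y left of it, z up. Lane floor z = 4 mm, 51 mm wide between low wooden rails 6 mm thick (left one to z = 18 mm, right one to z = 14 mm).
- stop (a point): Middle of the back stop's inner face at the lane floor, dock x = +114 mm; the stop is 28 mm high above the floor.
- cover (a joint): Opening of the sprung aluminium cover, rad: 0 shut, 0.55 fully open (stop). Hinge pin along dock x at y = -46 mm, z = 20 mm, right of the lane; opening lifts the left side. Pressing the bar opens it, its spring and weight shut it (some 3 to 10 N down on the bar). Shut, its top, z = 38 to 41 mm, covers x +36 to +113 mm, y -47 to +46 mm. From 0.25 rad the block passes under the lip.
- lip (a point): Lower edge of the cover's front lip, mid-width. With the cover shut it lies at dock x = 0, y = +29 mm, z = 20 mm and bars the lane. The lip is L-shaped, 3 mm thick (x 0 to 3 mm): foot y +13 to +46 mm, z 20 to 27 mm, leg y +34 to +46 mm up to an arm of the cover's top that runs from x = 0 to 36 mm. It moves with the cover.
- notch (a point): Point over the lane at dock x = +10 mm, y = -17 mm, z = 20 mm (fixed to the dock) in the middle of the cover's cut-away front corner. The cut-away reaches from x = 0 to 36 mm and from the right rail to y = +13 mm (cover shut) or about +4 mm (open): an upright finger pushing the block here stands past the lip without touching the cover.
- bar_front (a point): On the press bar's top face, 31 mm out from the hinge pin, at its end nearest the robot (dock x = -163 mm). The bar is part of the cover: a flat ribbed strip right of the lane, dock x -163 to +42 mm, 45 mm wide from the pin, 3 mm thick. Cover shut, it slopes up outward by 0.25 rad (edge 32 mm high); at 0.25 rad it is level, top z = 21.6 mm; at 0.4 rad this point is 17 mm high.
- bar_back (a point): Same line of the press bar at its far end (dock x = +42 mm), 31 mm out from the hinge pin. The bar may be pressed anywhere along its length and a fingertip slides along it.
- sanding_block: Dark brown flat sanding block, 100 x 45 x 28 mm, about 60 g. Origin: centre of its underside (its own axes lie 15 degrees askew to its sides: use its two end points). It stands on the lane floor, long side along the lane, in front of the mouth. Fully home its centre is at dock x = +64 mm, its rear end then 14 mm past the mouth.
- block_rear (a point): Middle of the block's end face nearest the robot, 14 mm above its underside: where it is pushed.
- block_front (a point): Middle of the block's end face nearest the mouth, 14 mm above its underside.
- flux_tin: Flat round tin with a red lid, 71 mm across, 32 mm high, on the bench left of the dock. Origin: centre of its underside. To be left alone.
- lead_stub: Short flat piece of lead came, 45 x 57 x 13 mm, on the bench left of the dock. Origin: centre of its underside. To be left alone.
- glass_piece: Small flat offcut of teal glass, 36 x 45 x 6 mm, on the bench left of the far end of the dock. Origin: centre of its underside. To be left alone.

How it is judged:
On the way, in this order (a step that is already met when the one before it is completed fails the run):
1. a fingertip holds the cover open while the block is still in front of the mouth (value of joint cover above 0.2 rad and contact force between the fingers and cover above 0.5 N and x of sanding_block in the frame of dock below -0.035 m), for 0.1 s.
2. the block is pushed fully home while a fingertip still holds the cover open (x of sanding_block in the frame of dock above 0.056 m and value of joint cover above 0.2 rad and contact force between the fingers and cover above 0.5 N), for 0.1 s.
At the end, for the whole second after the job is handed in: The block stands on the lane floor inside the bay, both ends within 10 mm of the middle of the lane, centre at least 56 mm past the mouth (8 mm or less short of the back stop), at rest, and the cover is shut behind it (within 0.06 rad) (x of sanding_block in the frame of dock between 0.056 and 0.07 m and y of block_rear in the frame of dock between -0.01 and 0.01 m and y of block_front in the frame of dock between -0.01 and 0.01 m and height (world z) of sanding_block below 0.008 m and value of joint cover below 0.06 rad and linear speed of sanding_block below 0.01 m/s); the robot touches nothing.
It fails at once if the block is lifted or tipped (height (world z) of sanding_block above 0.014 m or angle between sanding_block's own z axis and vertical above 0.2 rad).
It fails at once if the cover comes down on the block on its way in (x of sanding_block in the frame of dock above -0.04 m and contact force between cover and sanding_block above 1 N).
It fails at once if the flux tin is disturbed (distance of flux_tin from where it was at the start of the episode above 0.015 m).
It fails at once if the lead stub is disturbed (distance of lead_stub from where it was at the start of the episode above 0.015 m).
It fails at once if the glass piece is disturbed (distance of glass_piece from where it was at the start of the episode above 0.015 m).
It also fails if it takes over 43 s, if anything falls off the work surface, if the arm or the gripper's body presses on something with over 40 N, if the wrist force passes 120 N, or if a joint passes its speed limit or range.

## Robot

A 6-joint arm with a two-finger parallel gripper is mounted at the origin on a cart in front of the work surface, level with it; the furniture and walls round the work are solid. World frame = base frame: x ahead of the robot, y to its left, z up, the work surface at z = 0. Lengths are in m, angles in rad, forces in N, time in s.
With the tool pointing down it reaches from about 0.275 to 0.825 m from the base axis. Payload 4.9 kg.
Tool frame: the origin (TCP) lies midway between the tips of the shut fingers; the grasp point (between the pads) lies 19 mm behind it (bot.grip_depth is the distance from the TCP to the grasp point, in m); y points along the fingers, x is the direction in which the jaws open and shut, and the axes are right-handed (so a half turn about y gives the same grasp; the last joint's range is limited). The gripper opens to 85 mm and grips with 20 to 120 N. Pads are 22 mm wide; open, the fingers measure 114 mm over their backs; the gripper's body (76 mm by 85 mm) begins 54 mm behind the grasp point. The pads swing forward as they close: fully open they stand 13 mm farther back than shut.
Start: joints at [1.188, 0.326, -0.193, 1.052, 0, 1.437], TCP at [0.135, 0.533, 0.231] pointing down, gripper open.
Joint ranges: [-2.65, 2.65], [-0.97, 1.79], [-1.3, 1.35], [-1.93, 2.1], [-1.47, 1.37], [-3.14, 3.14]. Speed limits (rad/s): [2.57, 2.57, 3.14, 3.14, 3.14, 3.14].

## Interface

Orientations are given as a unit quaternion [w, x, y, z].
In Python, from cell import bot gives the robot as it stands. Calls block until the motion is done:
- bot.move_pose(position, orientation): joint-space move of the TCP to a pose.
- bot.move_linear(position, speed=0.15, rotation=None, until_force=None): straight line of the TCP; rotation=None keeps the orientation; speed is the mean speed in m/s. With until_force (N) it stops when the force on the tool has changed by that much, and returns True; else False.
- bot.goto_joints(angles): joint-space move.
- bot.set_gripper(opening, grasp_force=None): opening from 0.0 (shut) to 1.0 (fully open); grasp_force is the grip in N (None keeps the last); returns when the fingers have stopped.
- bot.wait(seconds).
- bot.solve_ik(position, orientation): joint angles nearest the present ones, or None.
- bot.camera(name): name is "side" or "top"; returns the picture (400x640x3 uint8, red, green, blue); there is no depth.
- bot.calibration(name): a dict with "mtx" (3x3 intrinsics, pixels), "extrinsics" (4x4, takes a point from world to camera coordinates). Camera axes: x right, y down, z forward; pixel columns grow to the right and rows downward; lengths in m; the calibration is good to about 2 mm. A picture is of the moment at which its call begins. calibration takes no time and is no camera call.
A pose or a line that the arm cannot do raises bot.PlanningError and nothing moves.
- bot.close_job(): hands the job in, once; it reports no verdict.
Trained networks look in the newest picture that a camera, given by its name, has taken for a name from the list of things; names that differ only in an ending like _2 or _b are one class to them, and where a whole thing is asked for, a point or a joint stands for the part that bears it (a point fixed in the world has none). Each returns a list of dicts, best first, with "confidence" (0 to 1); they miss things now and then, are a little off and sometimes report something else, mostly with a low value. They report only what shows in the picture. A call takes as long as a camera call.
- bot.search_frame(camera, thing): "bbox" ([left, top, width, height] in pixels, round what is visible of it).
Readings, each from a call of its own:
- bot.read_clock(): time.
- bot.read_joint_positions(): joint angles.
- bot.read_joint_vel(): joint speeds.
- bot.read_joint_efforts(): joint torques, N m.
- bot.read_position(): TCP position.
- bot.read_tool_rot(): TCP orientation.
- bot.read_ft_force(): force on the tool from outside, world axes, zero at the start.
- bot.read_moment(): the same for the moment, N m.
- bot.read_gripper_width(): opening from 0.0 (shut) to 1.0 (fully open).
Only numpy, scipy, OpenCV 4.12 (cv2) and the standard library are available. Lean on these libraries where they do the work, as an engineer would, in place of code of your own. Each camera call takes 0.05 s, during which the arm holds its last target. There are 200 camera calls.

## Working session

There is one attempt and no reset: what is moved stays moved. The work goes in short steps, each a Python script; the robot and the scene stay as the last script left them, time stands still between calls to the robot, and variables do not carry over. Pictures are saved under pics/ and viewed, about 8 in all and at most 12, crops included, and the job is handed in when it is done.

```bash
mkdir -p pics; ls; python3 - <<'E'
from cell import bot
import cv2
for c in ("top","side"):
    im=bot.camera(c); cv2.imwrite(f"pics/{c}0.png",im[:,:,::-1])
    k=bot.calibration(c); print(c,k["mtx"].round(1).tolist(),k["extrinsics"].round(4).tolist())
    for t in ("dock","sanding_block","block_rear","block_front","bar_front","bar_back","lip","notch","stop","flux_tin","lead_stub","glass_piece","cover"):
        print(t,[(d["bbox"],round(d["confidence"],2)) for d in bot.search_frame(c,t)[:2]])
print(bot.read_tool_rot(),bot.read_clock(),bot.read_gripper_width())
E
```

```text
pics
top [[507.2, 0.0, 316.8], [0.0, 507.2, 198.8], [0.0, 0.0, 1.0]] [[0.0197, -0.9996, 0.0188, -0.079], [-0.9972, -0.021, -0.0715, 0.5926], [0.0718, -0.0174, -0.9973, 0.8433], [0.0, 0.0, 0.0, 1.0]]
dock [([302.0, 88.7, 105.1, 169.4], 0.62)]
sanding_block [([324.9, 172.9, 34.7, 61.5], 0.66), ([261.3, 120.6, 39.8, 38.9], 0.58)]
block_rear [([326.9, 173.7, 32.0, 62.0], 0.72)]
block_front [([325.9, 173.7, 33.1, 57.8], 0.66)]
bar_front [([298.1, 89.0, 104.8, 157.6], 0.89)]
bar_back [([301.2, 90.3, 106.9, 160.9], 0.77)]
lip [([303.1, 85.1, 102.7, 160.7], 0.84), ([300.5, 89.7, 104.6, 169.7], 0.61)]
notch [([302.9, 89.0, 100.5, 172.4], 0.56)]
stop [([300.1, 88.6, 106.7, 169.5], 0.9)]
flux_tin [([258.2, 118.0, 44.7, 40.3], 0.84)]
lead_stub [([272.1, 203.9, 34.3, 30.2], 0.48)]
glass_piece [([272.1, 91.8, 27.3, 18.6], 0.56)]
cover [([303.9, 91.0, 95.5, 153.9], 0.64)]
side [[386.7, 0.0, 329.5], [0.0, 386.7, 205.5], [0.0, 0.0, 1.0]] [[-0.9526, -0.3041, -0.0073, 0.5816], [-0.2008, 0.6465, -0.736, 0.1907], [0.2285, -0.6997, -0.6769, 0.6939], [0.0, 0.0, 0.0, 1.0]]
dock [([269.4, 165.6, 124.3, 55.6], 0.85)]
sanding_block [([331.5, 188.8, 45.6, 23.6], 0.73)]
block_rear [([330.2, 186.4, 44.7, 23.3], 0.62)]
block_front [([334.8, 189.9, 44.7, 18.3], 0.71), ([270.4, 171.2, 124.3, 39.1], 0.6)]
bar_front [([270.9, 171.4, 124.4, 41.4], 0.68)]
bar_back [([268.2, 162.4, 126.0, 44.8], 0.88)]
lip [([268.1, 169.2, 125.6, 35.6], 0.66)]
notch [([263.1, 168.8, 131.1, 49.5], 0.69)]
stop [([268.6, 167.2, 127.1, 55.4], 0.77), ([327.6, 188.9, 48.5, 19.9], 0.21)]
flux_tin [([281.1, 206.0, 29.7, 33.4], 0.85)]
lead_stub [([346.4, 226.0, 19.3, 18.1], 0.72)]
glass_piece [([263.2, 213.8, 5.4, 11.9], 0.62)]
cover [([269.3, 171.1, 125.0, 34.0], 0.66)]
[ 0.55818211 -0.55816859 -0.43409243  0.43410173] 1.4 1.0010026192572872
```

```bash
python3 - <<'E'
import cv2
a=cv2.imread("pics/top0.png")[70:270,240:440]
b=cv2.imread("pics/side0.png")[145:255,240:410]
cv2.imwrite("pics/top0c.png",cv2.resize(a,(600,600),interpolation=cv2.INTER_CUBIC))
cv2.imwrite("pics/side0c.png",cv2.resize(b,None,fx=4.7,fy=4.7,interpolation=cv2.INTER_CUBIC))
E
```

```text
(no output)
```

View pics/top0c.png

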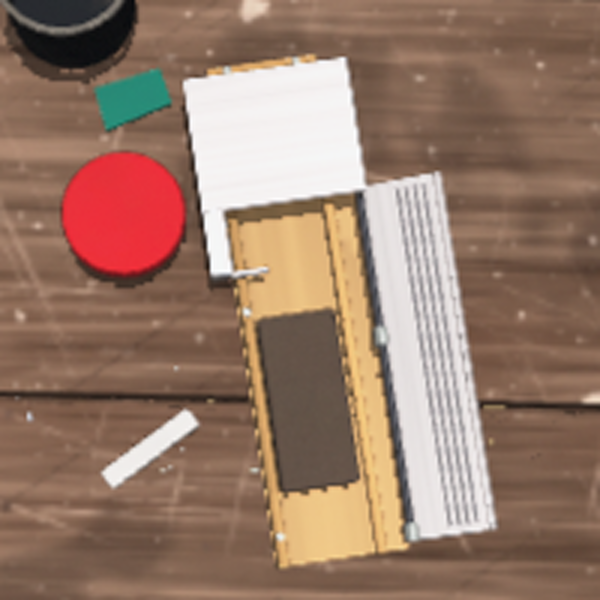

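View pics/side0c.png

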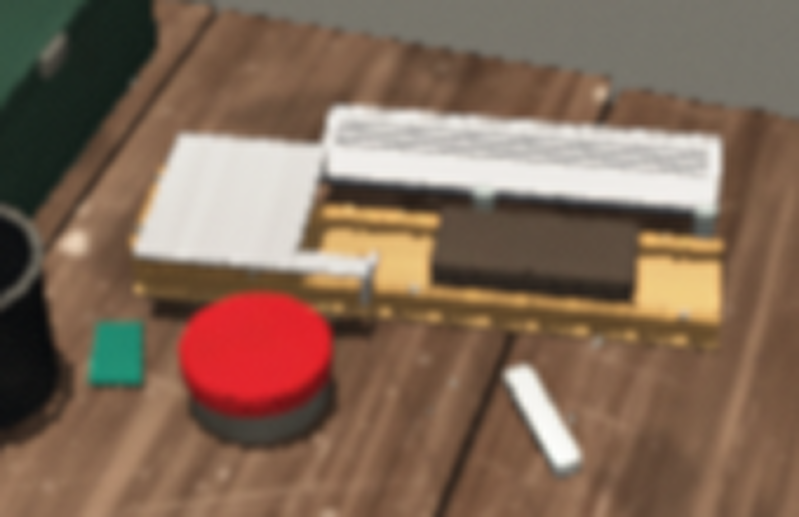

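The top crop shows the dock yawed slightly to the left, with the block in the lane behind the lip and the bar on the right. The top view gives bar corners at about (440,173) and (495,527), and the block's rear edge at (285,493)–(358,480). The side view agrees. I'll fit the dock pose from these corners.

```bash
cat > h.py <<'E'
from cell import bot
import numpy as np
from scipy.optimize import least_squares
from scipy.spatial.transform import Rotation as R
def proj(c,P):
    k=bot.calibration(c); E=k["extrinsics"]; q=np.asarray(P)@E[:3,:3].T+E[:3,3]
    q=q@k["mtx"].T; return q[:,:2]/q[:,2:]
def d2w(p,P):
    c,s=np.cos(p[2]),np.sin(p[2]); P=np.atleast_2d(P).astype(float)
    return np.c_[p[0]+c*P[:,0]-s*P[:,1],p[1]+s*P[:,0]+c*P[:,1],P[:,2]]
E
python3 - <<'E'
from h import *
T=np.array([(113,46,41,185,80),(113,-47,41,347,58),(36,-47,39,365,187),(0,46,39,211,277),(42,-89.6,32,440,173),(-163,-89.6,32,495,527),(-163,-46,21,413,538),(-168,31.5,18,280,567),(-168,-45,4,408,548)],float)
S=np.array([(113,-47,41,180,133),(113,46,41,135,252),(0,46,39,372,262),(42,-89.6,32,330,105),(-163,-89.6,32,722,138),(-168,33,0,715,345)],float)
T[:,:3]/=1e3;S[:,:3]/=1e3
tu=T[:,3:]/3+[240,70]; su=S[:,3:]/4.7+[240,145]
f=lambda p:np.r_[proj("top",d2w(p,T[:,:3]))-tu,proj("side",d2w(p,S[:,:3]))-su].ravel()
r=least_squares(f,[.6,-.1,.1],loss="soft_l1"); print(r.x); print(f(r.x).reshape(-1,2).round(1).tolist())
g=lambda p:(proj("top",d2w(p,T[:,:3]))-tu).ravel(); print("top only",least_squares(g,r.x,loss="soft_l1").x)
p=r.x; np.save("dock.npy",p)
# block: corners of top face
B=np.array([(285,493),(358,480),(258,320),(333,309)])/3+[240,70]
off=np.array([(-50,22.5),(-50,-22.5),(50,22.5),(50,-22.5)])/1e3
def fb(b): 
    c,s=np.cos(b[2]),np.sin(b[2]); L=off@np.array([[c,s],[-s,c]])+b[:2]
    return (proj("top",d2w(p,np.c_[L,np.full(4,.032)]))-B).ravel()
rb=least_squares(fb,[-.08,0,0]); print("block",rb.x,rb.fun.round(1))
Q=R.from_quat(np.roll(bot.read_tool_rot(),-1)).as_matrix(); print(Q.round(2))
for sgn in (1,-1):
    yd=np.array([-np.sin(p[2]),np.cos(p[2]),0])*sgn; ty=np.array([0,0,-1.]); M=np.c_[yd,ty,np.cross(yd,ty)]
    q=np.roll(R.from_matrix(M).as_quat(),1)
    for P in ((-.148,-.045,.1),(-.148,-.045,.015),(.005,-.045,.015)): print(sgn,q.round(3),d2w(p,P)[0].round(3),bot.solve_ik(d2w(p,P)[0],q))
E
```

```text
[ 0.66223988 -0.10076211  0.1653297 ]
[[-0.5, -0.5], [-0.2, -0.7], [0.5, 0.9], [0.5, -0.4], [-0.8, -0.5], [-0.3, 0.8], [0.5, 0.7], [0.1, 0.6], [0.7, 0.0], [-0.1, -0.7], [-0.5, -0.7], [-1.2, 2.4], [0.2, 0.1], [-0.3, -0.1], [0.7, 0.4]]
top only [ 0.66245386 -0.1007152   0.1640086 ]
block [-0.07636719  0.00253862  0.00329449] [-0.9  0.4  1.2  0.8 -0.8 -0.5  0.5 -0.7]
[[ 0.25 -0.   -0.97]
 [ 0.97  0.    0.25]
 [ 0.   -1.    0.  ]]
1 [-0.457  0.457  0.54  -0.54 ] [ 0.524 -0.17   0.1  ] [-0.44716774  0.44950204 -0.3725131   0.74878119  0.         -0.61249744]
1 [-0.457  0.457  0.54  -0.54 ] [ 0.524 -0.17   0.015] [-0.44716774  0.5646868  -0.44666928  0.55944025  0.         -0.61249744]
1 [-0.457  0.457  0.54  -0.54 ] [ 0.675 -0.144  0.015] [-0.31766615  0.7690087  -0.02663039  0.77515723  0.         -0.48299584]
-1 [-0.54   0.54  -0.457  0.457] [ 0.524 -0.17   0.1  ] [-0.44716774  0.44950204 -0.3725131   0.74878119  0.          2.52909521]
-1 [-0.54   0.54  -0.457  0.457] [ 0.524 -0.17   0.015] [-0.44716774  0.5646868  -0.44666928  0.55944025  0.          2.52909521]
-1 [-0.54   0.54  -0.457  0.457] [ 0.675 -0.144  0.015] [-0.31766615  0.7690087  -0.02663039  0.77515723  0.          2.65859681]
```

```bash
cat >> h.py <<'E'
import cv2
try:
    p=np.load("dock.npy")
    yd=np.array([-np.sin(p[2]),np.cos(p[2]),0]); _t=np.array([0,0,-1.])
    q=np.roll(R.from_matrix(np.c_[yd,_t,np.cross(yd,_t)]).as_quat(),1)
except FileNotFoundError: pass
def W(x,y,z): return d2w(p,(x,y,z))[0]
def D():
    w=bot.read_position()-np.array([p[0],p[1],0]); c,s=np.cos(p[2]),np.sin(p[2])
    return np.array([c*w[0]+s*w[1],-s*w[0]+c*w[1],w[2]]).round(4)
def pic(n,sc=3):
    t=bot.camera("top")[70:270,240:440,::-1]; s=bot.camera("side")[130:255,240:410,::-1]
    t=cv2.resize(t,(400,400),interpolation=cv2.INTER_CUBIC); s=cv2.resize(s,(400,294),interpolation=cv2.INTER_CUBIC)
    o=np.zeros((400,800,3),np.uint8); o[:,:400]=t; o[:294,400:]=s; cv2.imwrite(f"pics/{n}.png",o)
E
python3 - <<'E'
from h import *
bot.move_pose(W(-.146,-.045,.2),q)
bot.set_gripper(0.56)
bot.move_linear(W(-.146,-.045,.06),speed=.12)
print(D(),bot.read_gripper_width(),bot.read_ft_force(),bot.read_clock()); pic("a1")
E
```

```text
[-0.1454 -0.0454  0.0607] 0.557286081474242 [-0.6538607   0.50046206  0.68888185] 6.0083
```

View pics/a1.png

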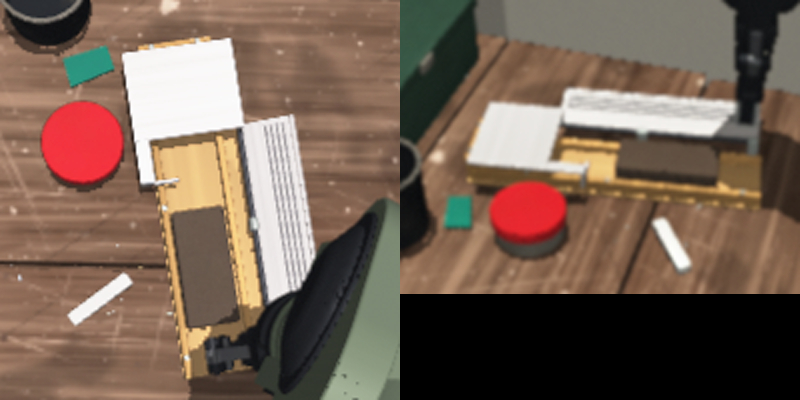

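The left fingertip is over the lane behind the block, at about (215,350) in the crop, and the right one is over the bar. Next I descend to contact.

```bash
python3 - <<'E'
from h import *
print(proj("top",[W(-.146,-.014,.07)]))
f0=bot.read_ft_force()
h=bot.move_linear(W(-.146,-.045,.012),speed=.03,until_force=2.0)
print(h,D(),(bot.read_ft_force()-f0).round(2),bot.read_clock())
pic("a2")
E
```

```text
[[361.12571917 243.30898575]]
True [-0.1462 -0.0451  0.0246] [ 0.18 -0.83  1.44] 7.2
```

View pics/a2.png

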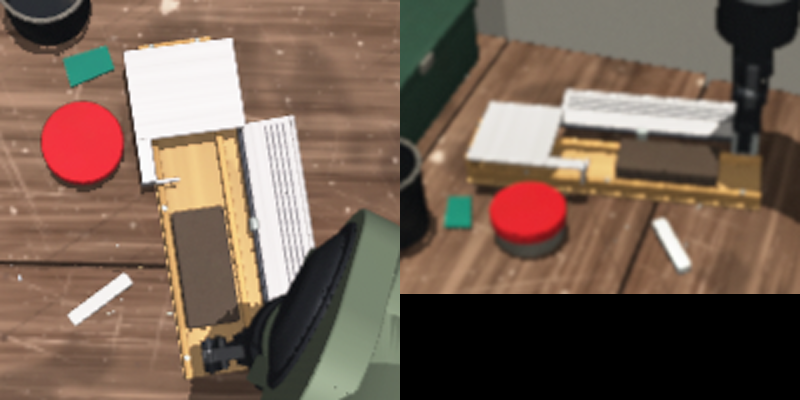

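```bash
python3 - <<'E'
from h import *
for y in (.01,0,-.01,-.02,-.03):
    print(y,[ (proj("top",[W(-.146,y,z)])[0]).round(0).tolist() for z in (.025,.05,.08,.11)],[ (proj("side",[W(-.146,y,z)])[0]).round(0).tolist() for z in (.025,.05,.08,.11)])
print(bot.read_tool_rot(),q,D())
t=bot.camera("top")[205:275,315:415,::-1]; s=bot.camera("side")[130:220,345:435,::-1]
o=np.zeros((560,800,3),np.uint8); o[:280,:400]=cv2.resize(t,(400,280),interpolation=cv2.INTER_CUBIC); o[:400,400:]=cv2.resize(s,(400,400),interpolation=cv2.INTER_CUBIC); cv2.imwrite("pics/a3.png",o)
E
```

```text
0.01 [[344.0, 245.0], [345.0, 245.0], [347.0, 246.0], [348.0, 246.0]] [[384.0, 203.0], [385.0, 195.0], [387.0, 184.0], [388.0, 173.0]]
0 [[350.0, 244.0], [351.0, 244.0], [353.0, 245.0], [355.0, 245.0]] [[385.0, 200.0], [386.0, 192.0], [387.0, 181.0], [388.0, 170.0]]
-0.01 [[356.0, 243.0], [357.0, 243.0], [359.0, 244.0], [361.0, 244.0]] [[385.0, 197.0], [386.0, 189.0], [387.0, 178.0], [388.0, 168.0]]
-0.02 [[362.0, 242.0], [363.0, 243.0], [366.0, 243.0], [368.0, 243.0]] [[385.0, 194.0], [386.0, 186.0], [387.0, 176.0], [388.0, 165.0]]
-0.03 [[368.0, 242.0], [369.0, 242.0], [372.0, 242.0], [374.0, 242.0]] [[385.0, 192.0], [386.0, 183.0], [387.0, 173.0], [389.0, 162.0]]
[ 0.4571698  -0.45686668 -0.539386    0.5397512 ] [-0.45700724  0.45700724  0.53957797 -0.53957797] [-0.1462 -0.045   0.0249]
```

View pics/a3.png

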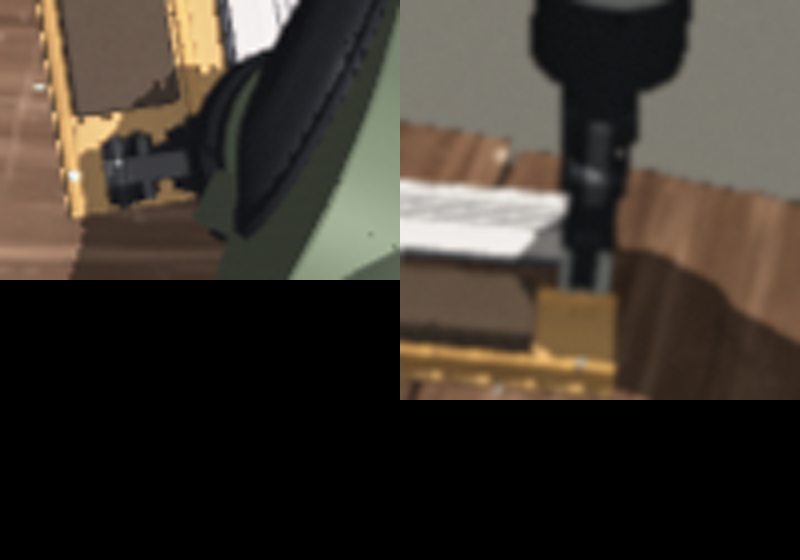

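The leftmost dark blob is the upper knuckle, about 0.1 m up. The fingertip itself is at y ≈ -14 mm as planned. Contact at TCP z = 25 mm puts the tip about 6 mm above the TCP. Now I press the bar and check the cover.

```bash
python3 - <<'E'
from h import *
f0=bot.read_ft_force()
h=bot.move_linear(W(-.146,-.045,.012),speed=.03,until_force=25)
print(h,D(),f0.round(1),bot.read_ft_force().round(2),bot.read_clock())
pic("a4")
E
```

```text
False [-0.1461 -0.0453  0.0119] [ 0.5 -0.5  2.6] [-0.38 -2.82  5.06] 7.975
```

View pics/a4.png

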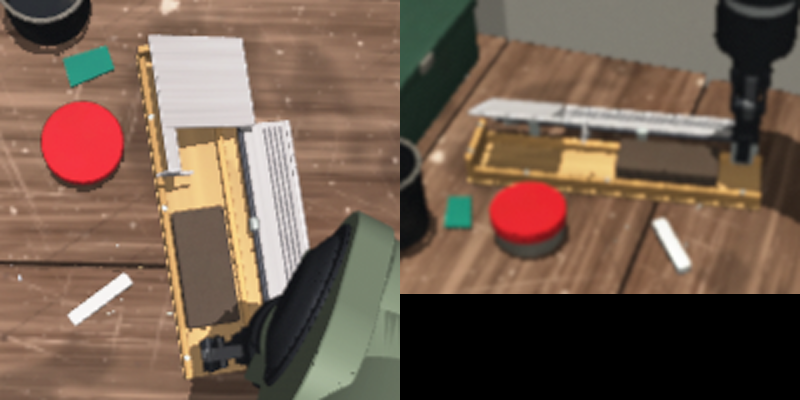

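```bash
python3 - <<'E'
from h import *
for th in (.3,.35,.4,.45,.5):
    c,s=np.cos(th),np.sin(th); y,z=.092,.021
    print(th,proj("top",[W(.113,-.046+c*y-s*z,.02+s*y+c*z)]).round(1), end=" ")
h=bot.move_linear(W(-.075,-.045,.012),speed=.05,until_force=20)
print(h,D(),bot.read_ft_force().round(2),bot.read_clock())
pic("a5")
E
```

```text
0.3 [[307.2  90.9]] 0.35 [[308.7  90. ]] 0.4 [[310.4  89.1]] 0.45 [[312.1  88.2]] 0.5 [[314.   87.3]] False [-0.0769 -0.0448  0.0115] [-4.07 -2.75  5.1 ] 9.6417
```

View pics/a5.png

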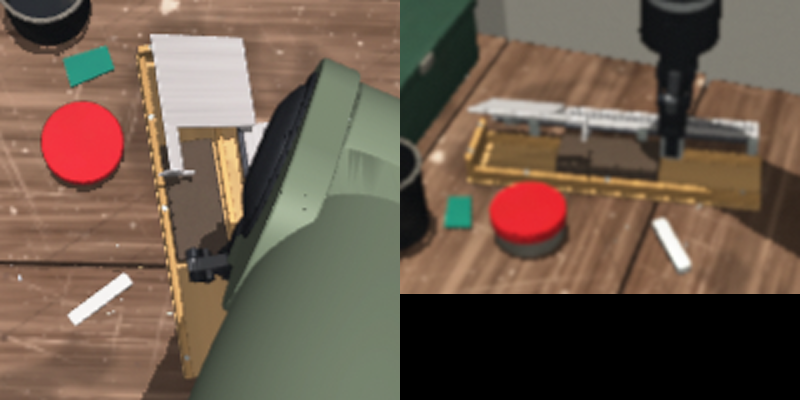

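The block is sliding under the open lip (cover about 0.45–0.5 rad) with nothing else touched. I'll ease up 2 mm for clearance and push home.

```bash
python3 - <<'E'
from h import *
h=bot.move_linear(W(-.02,-.045,.014),speed=.05,until_force=20)
print(h,D(),bot.read_ft_force().round(2),bot.read_clock())
if not h:
    h=bot.move_linear(W(.008,-.045,.014),speed=.025,until_force=12)
    bot.wait(.3)
    print(h,D(),bot.read_ft_force().round(2),bot.read_clock())
pic("a6")
E
```

```text
False [-0.0216 -0.0447  0.0134] [-3.18 -2.27  5.32] 10.9917
False [ 0.0044 -0.0448  0.0133] [-7.86 -2.66  9.3 ] 12.5583
```

View pics/a6.png

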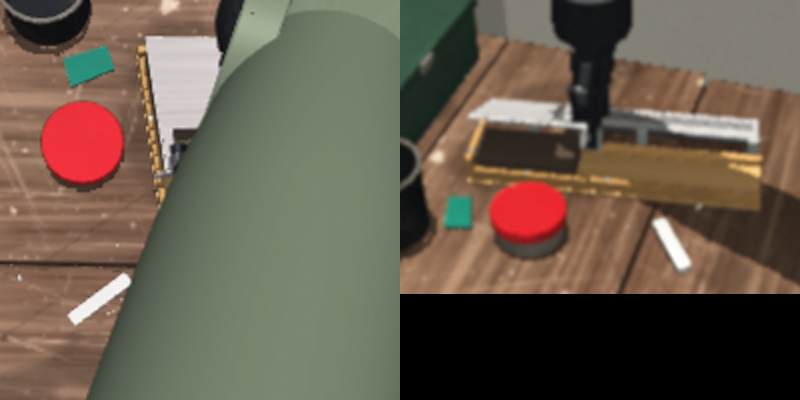

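```bash
python3 - <<'E'
from h import *
h=bot.move_linear(W(.013,-.045,.014),speed=.015,until_force=12); bot.wait(.3)
print(h,D(),bot.read_ft_force().round(2),bot.read_clock())
E
```

```text
True [ 0.0043 -0.0449  0.0135] [-0.32 -0.27  5.98] 13.2333
```

The force threshold tripped with no further travel. The TCP is at 4.3 mm against about 3 mm expected, so the block is at the back stop. Next I back off slightly, then lift.

```bash
python3 - <<'E'
from h import *
bot.move_linear(W(-.002,-.045,.014),speed=.03)
print(D(),bot.read_ft_force().round(2))
bot.move_linear(W(-.004,-.045,.035),speed=.04)
bot.move_linear(W(-.01,-.045,.16),speed=.12)
bot.move_pose(W(-.25,-.12,.25),q)
bot.wait(.3); print(D(),bot.read_ft_force().round(2),bot.read_clock())
t=bot.camera("top")[80:200,270:410,::-1]; s=bot.camera("side")[145:235,250:410,::-1]
o=np.zeros((343,800,3),np.uint8); o[:,:400]=cv2.resize(t,(400,343),interpolation=cv2.INTER_CUBIC); o[:225,400:]=cv2.resize(s,(400,225),interpolation=cv2.INTER_CUBIC); cv2.imwrite("pics/a7.png",o)
print(proj("top",[W(.014,y,.032) for y in (.0225,-.0225)]))
E
```

```text
[-0.0006 -0.045   0.0147] [ 2.98 -0.85  5.45]
[-0.2494 -0.1197  0.2495] [-0.7  -0.56  0.44] 16.825
[[323.30422354 152.48381794]
 [349.4792441  148.75910815]]
```

View pics/a7.png

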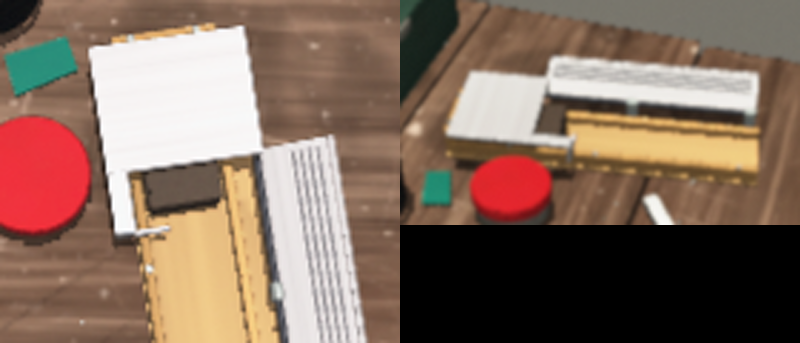

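The cover is shut, the arm is clear, and the tin, glass and came look where they were. The block's rear edge shows at about (150,207)–(219,195), against (152,207)–(227,196) predicted for fully home. Handing in.

```bash
python3 - <<'E'
from h import *
bot.close_job(); print(bot.read_clock())
E
```

```text
the job is handed in; nothing more can be done
the job is handed in; nothing more can be done
```

The sanding block is in its dust dock with the cover shut behind it, and the job is handed in. The robot reports no verdict, so the result rests on my own checks.

**What I did:** I found the dock and block from the two camera pictures. The right fingertip pressed the bar and held the cover at about 0.45–0.5 rad, by the picture. The left fingertip pushed the block along the lane to the back stop. I then backed off a few millimetres, lifted so the cover could spring shut, and moved the arm clear. This took about 17 s of the 43 s allowed.

**Last checks:**
- **Block home:** extra pushing gave no more travel. The fingers stopped at dock x = 4.3 mm, where about 3 mm was expected. In the last picture the block's rear edge matched the fully-home prediction within about 1 px at its left end and 3 px (about 4 mm) at its right end.
- **Cover:** it is shut in both views.
- **Tin, glass and lead came:** they look undisturbed. The last picture cut off part of the came, but it was in place in the one before.
- **Arm:** it is clear of everything, with under 1 N on the tool.

**Disagreements:** the cover opened further than the 0.40 rad I had calculated, so I eased the fingers up 2 mm before the final push. The contact force between finger and cover could not be read on its own. The total upward force on the tool stayed at 5–9 N throughout the push.

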